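# Show the race timer to the record camera

### The job

The ear defenders are standing in the record camera's view: hang them by their headband over the steel bar of the hanging rail and let go. Then take the race timer (the handheld with two round buttons on top, not the radio with the aerial) out of its charging dock and hold it up in front of the camera, upright, level with the lens and centred on it, its display squarely facing the lens and about 15 cm from it. Finish while still holding it there, steady and in the air; leave the radio and everything else on the table where it is.

Things in the scene. Friction and masses are not known exactly. Their poses are not given: they have to be found in the camera images.
- ears_crown (a point): Rigid ear defenders, 230 g, standing on two cups, roughly 15 cm in front of the lens. This point: centre of the black crown pad on top of the headband, 172 mm above the cups' undersides. Pad 26 (x) by 66 (y) by 24 mm high: grip it across x from above. Arch in the y-z plane: cups at y = 54 to 97 mm either side, 66 mm along x, 80 mm high; open under the pad, whose underside is 12 mm below this point.
- rail_bar (a point): Point on the axis of the hanging rail's level steel bar (fixed), 14 mm thick, 205 mm above the table. Bar along x of this frame (roughly away from the robot): free end at x = -72 mm (end cap 22 mm wide) to a post at x = +105 mm (top 8 mm above the bar's axis). Slide the band on over the free end or lower it from above. Foot plate: x 55 to 155, y -30 to 80 mm, 12 mm high.
- lens (a point): Front centre of the lens of the record camera, a black box 85 mm wide and 58 mm high on a fixed stand; its head sits 200 to 255 mm above the table. Frame: x points backward into the camera (the lens looks level along -x, towards the robot's side), y sideways, z up.
- timer_center (a point): Centre of the race timer (170 g): black handheld 28 mm thick (x), 52 mm wide (y), 116 mm tall (z), standing in its dock, underside 8 mm above the table. Display 42 x 34 mm on its +x face, its middle 10 mm above this point. Two round steel buttons, 12 mm wide, stand 6 mm proud of the top. Grip it across its width (y), in the upper half.
- radio_center (a point): VHF radio, in the other dock, not to be disturbed: black handheld 28 x 52 x 108 mm, with a 60 mm aerial and a small knob on top. This point is at its centre, 54 mm above its underside; axes as for the timer.
- dock_timer: Charging dock of the timer, fixed, grey: foot 78 x 82 mm, pocket walls up to 38 mm above the table; the device stands 30 mm deep in it with 1.5 mm play all round. A 36 mm wide backrest behind it (-x) reaches 97 mm above the table. Origin: centre of the underside; axes as the timer's. Lift the timer straight up.
- dock_radio: Charging dock of the radio, same as the timer's dock.
- ears: The ear defenders as a whole, origin between the undersides of the cups, axes as for point ears_crown.
- rail: The hanging rail as a whole, origin on the table under point rail_bar, same axes.
- timer: The race timer as a whole, origin at the centre of its underside, axes as for point timer_center.
- table: White work table, its top at height 0.
- can: Drinks can, 66 mm wide, 118 mm high, standing; origin at its underside. Bystander.
- gps: Grey handheld navigator lying flat, 110 x 56 x 28 mm; origin at the underside. Bystander.
- watch: Wristwatch lying on its side as a ring, 62 mm across and 14 mm high, with a round face; origin at the ring's underside centre. Bystander.
Not all that is in view belongs to the job. Leave any red look-alike of the ears alone.

How it is judged:
By the outcome, as a careful person would: the job done as asked, in the order asked, and still so for the second after the job is handed in, while the arm keeps its last pose, push and grip.
It also fails if it takes over 64 s, if anything falls off the work surface, if the arm or the gripper's body presses on something with over 40 N, if the wrist force passes 120 N, or if a joint passes its speed limit or range.

### The arm

A 6-joint arm with a two-finger parallel gripper is mounted at the origin on the work surface. World frame = base frame: x ahead of the robot, y to its left, z up, the work surface at z = 0. Lengths are in mm, angles in degrees, forces in N, time in s.
With the tool pointing down it reaches from about 300 to 850 mm from the base axis. Payload 4.2 kg.
Tool frame: the origin (TCP) lies midway between the tips of the shut fingers; the grasp point (between the pads) lies 19 mm behind it; x points along the fingers, y is the direction in which the jaws open and shut, and the axes are right-handed (so a half turn about x gives the same grasp; the last joint's range is limited). The gripper opens to 91 mm and grips with 3 to 60 N. Pads are 32 mm wide; open, the fingers measure 118 mm over their backs; the gripper's body (76 mm by 178 mm) begins 60 mm behind the grasp point.
Start: joints at [72.995, 18.312, 89.639, -0, 72.044, -1.146], TCP at [157.137, 553.128, 213.976] pointing down, gripper open.
Joint ranges: [-177.97, 177.97], [-48.28, 115.42], [12.27, 149.76], [-77.06, 257.06], [2.81, 150.46], [-146.56, 146.56]. Speed limits (degrees/s): [147.25, 147.25, 180, 180, 180, 180].

### API

Orientations are given as [roll, pitch, yaw] about the fixed x, y, z axes, in that order (R = Rz(yaw) Ry(pitch) Rx(roll)).
In Python, from workcell import env gives the robot as it stands.
- The arm moves only by the shell command python3 -m handwheel 'ROWS' [FORCE]. ROWS is text: rows parted by semicolons, each of 7 numbers parted by spaces: the turn, a rotation vector about the tool's x, y, z in degrees, then the shift along the tool's x, y, z in m, then the finger opening in m, from 0 to 0.0912. In form: rx ry rz x y z grip; .... A call has 1 to 12 rows; each row is the pose to reach, as a shift and turn from the pose commanded when the call began, along the tool's axes at that moment; what a row does not reach only later rows make up. A row lasts 1/12 s, in which the tool goes at most 41.7 mm and 7.16 degrees, less where a joint would pass 70% of its speed; a pose out of reach is approached as far as the arm can. A call with a gripper value outside its range is refused whole. The fingers move at their own pace and stop on an object; FORCE is the grip in N (left out, the last holds). Time passes only in rows, so rows that repeat a pose let the fingers close. It gives the time, the measured TCP pose, the force and the opening at its end, in the units of the state.
- env.state(): the state, without advancing time (a new reading comes with each control period).
- env.grab_frame(name): name is "scene" or "top"; returns the picture (400x640x3 uint8, red, green, blue); there is no depth.
- env.get_calibration(name): a dict with "mtx" (3x3 intrinsics, pixels), "T" (4x4, takes a point from camera to world coordinates). Camera axes: x right, y up, looking along -z (the intrinsics and any distortion apply to the point x, -y, -z); pixel columns grow to the right and rows downward; lengths in mm; the calibration is good to about 2 mm. A picture is of the moment at which its call begins. get_calibration takes no time and is no camera call.
- env.job_done(): hands the job in, once; it reports no verdict.
The state is a dict: "time_s": time; "qpos": joint angles; "qvel": joint speeds; "effort": joint torques, N m; "ee_pos": TCP position; "ee_rot": TCP orientation; "force": force on the tool from outside, world axes, zero at the start; "torque": the same for the moment, N m; "gripper_width": finger opening in mm.
Only numpy, scipy, OpenCV 4.12 (cv2) and the standard library are available. Lean on these libraries where they do the work, as an engineer would, in place of code of your own. Each camera call takes 0.05 s, during which the arm holds its last target. There are 200 camera calls.

## Working session

There is one attempt and no reset: what is moved stays moved. The work goes in short steps, Python scripts to look and compute and a shell command to move; the robot and the scene stay as the last step left them, time stands still between calls to the robot, and variables do not carry over. Pictures are saved under pics/ and viewed, on a budget of 10 in all, crops included, one or two more only if the job needs it, and the job is handed in when it is done.

```bash
mkdir -p pics; ls
python3 - <<'E'
from workcell import env
import cv2,numpy as np
np.set_printoptions(precision=1,suppress=True)
print(env.state())
for n in("scene","top"):
    c=env.get_calibration(n);print(n,c)
    f=env.grab_frame(n);cv2.imwrite(f"pics/{n}0.png",f[:,:,::-1])
E
```

```text
pics
{'time_s': 0.0, 'qpos': array([73. , 18.4, 89.7,  0. , 72. , -1.1]), 'qvel': array([ 0. , -0. , -0. ,  0.1,  0.1,  0. ]), 'effort': array([ -0. , -41.2, -23.2,   0.1,   0. ,  -0. ]), 'ee_pos': array([157. , 552.6, 213.1]), 'ee_rot': array([ -91.2,   89.9, -107. ]), 'force': array([-1.7, -0.3,  0.1]), 'torque': array([-0. ,  0.1, -0. ]), 'gripper_width': 91.32738278103679}
scene {'mtx': array([[430.2,   0. , 318.6],
       [  0. , 430.2, 196.1],
       [  0. ,   0. ,   1. ]]), 'T': array([[   0.2,   -0.8,    0.5, 1206.2],
       [   1. ,    0.2,   -0.1, -168.5],
       [  -0. ,    0.5,    0.8, 1149. ],
       [   0. ,    0. ,    0. ,    1. ]])}
top {'mtx': array([[378.1,   0. , 318.4],
       [  0. , 378.1, 198.7],
       [  0. ,   0. ,   1. ]]), 'T': array([[   0. ,    1. ,   -0.1,  435.8],
       [  -1. ,    0. ,   -0. ,  -16.7],
       [  -0. ,    0.1,    1. , 1287.7],
       [   0. ,    0. ,    0. ,    1. ]])}
```

View pics/scene0.png

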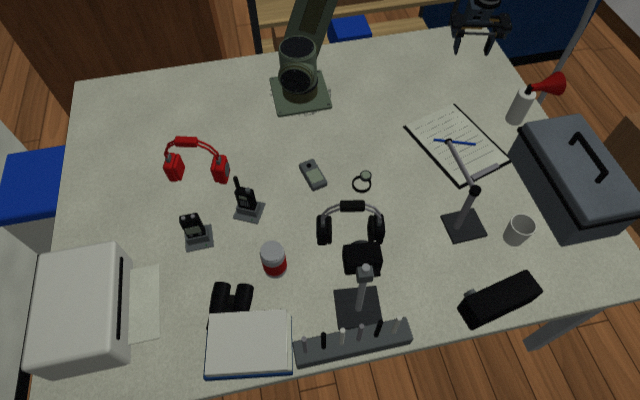

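View pics/top0.png

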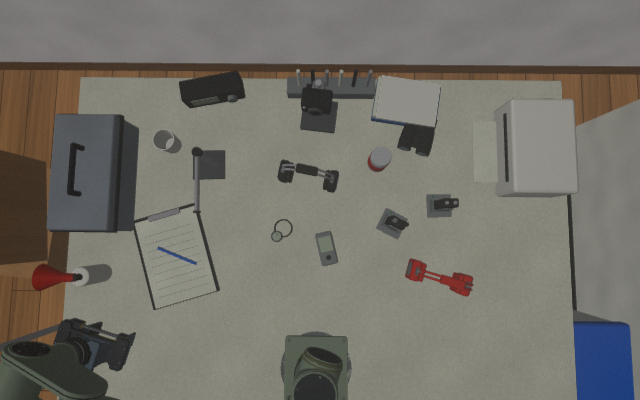

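Candidates for the ears: black pair, scene (350,206) / top (308,171), versus the red look-alike, scene (187,142) / top (440,277). For the timer: handheld in the dock at scene (195,230) / top (447,204), versus the radio with aerial at scene (245,198) / top (397,222), and the grey GPS at scene (313,174). I choose the black ears and the handheld without an aerial. The rail's bar is at top (197,155–212) and the camera at top (317,100). I'll check this in one close crop mosaic.

```bash
cat > h.py <<'E'
import numpy as np,cv2
from workcell import env
np.set_printoptions(precision=1,suppress=True)
C={n:env.get_calibration(n) for n in("scene","top")}
def ray(n,uv):
    K,T=C[n]["mtx"],C[n]["T"];d=np.linalg.solve(K,[uv[0],uv[1],1.]);d=T[:3,:3]@(d*[1,-1,-1])
    return T[:3,3],d/np.linalg.norm(d)
def onz(n,uv,z):
    o,d=ray(n,uv);return o+d*(z-o[2])/d[2]
def tri(a,b):
    A=0;B=0
    for n,uv in(("scene",a),("top",b)):
        o,d=ray(n,uv);P=np.eye(3)-np.outer(d,d);A=A+P;B=B+P@o
    return np.linalg.solve(A,B)
def proj(n,p):
    K,T=C[n]["mtx"],C[n]["T"];q=T[:3,:3].T@(np.asarray(p,float)-T[:3,3])*[1,-1,-1];q=K@q;return q[:2]/q[2]
def tile(f,u,v,w,h,s):
    t=cv2.resize(f[v:v+h,u:u+w],None,fx=s,fy=s,interpolation=cv2.INTER_CUBIC)
    t=cv2.convertScaleAbs(t,alpha=1.5,beta=15)
    for i in range(-u%10,w,10):cv2.line(t,(i*s,0),(i*s,14 if (u+i)%50==0 else 6),(0,255,255),1)
    for i in range(-v%10,h,10):cv2.line(t,(0,i*s),(14 if (v+i)%50==0 else 6,i*s),(0,255,255),1)
    t[:, -2:]=255;t[-2:]=255
    return t
E
python3 - <<'E'
from h import *
s=cv2.imread("pics/scene0.png");t=cv2.imread("pics/top0.png")
# scene row: devices 170-270x170-255 ; ears+cam 305-395 ; rail 430-500x120-240
a=np.hstack([tile(s,170,170,100,85,4),tile(t,370,180,100,85,4)])
b=np.hstack([tile(s,310,195,80,88,4)[:,:],tile(s,435,130,60,88,4),tile(t,175,135,60,88,4)])
m=np.vstack([a,b]);cv2.imwrite("pics/m1.png",m[:600]);print(m.shape)
E
```

```text
(692, 800, 3)
```

View pics/m1.png

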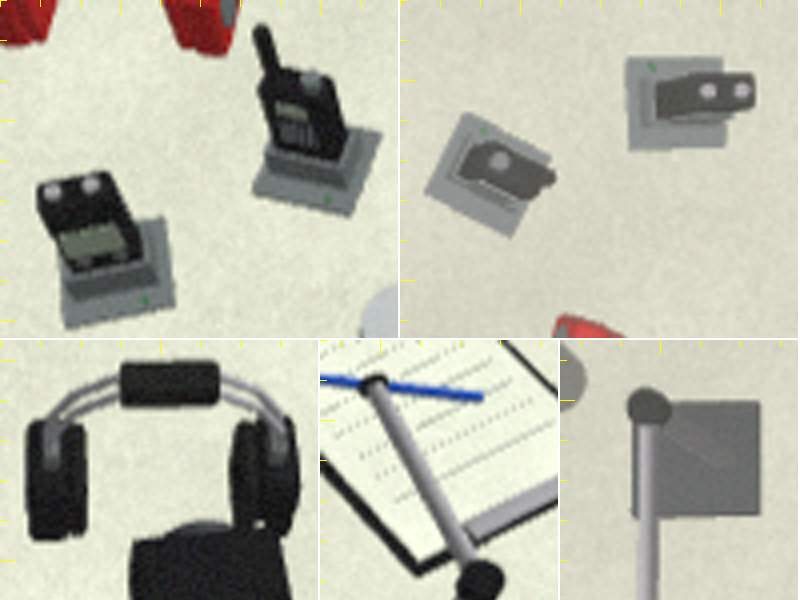

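The crop confirms the choice. The handheld at scene (183–193,217) with two round buttons and a display is the timer. The one at scene (245,198) has an aerial and a knob, so it is the radio. The ears' pad is at scene (352,206). The bar runs from its cap at scene (449,142) to the post at (475,190). Next is a crop of the camera and the ears from the top, with first estimates.

Run:
```python
from h import *
s=cv2.imread("pics/scene0.png");t=cv2.imread("pics/top0.png")
a=np.hstack([tile(t,270,150,80,50,6),tile(t,290,75,53,50,6)])
b=np.hstack([tile(s,335,230,55,48,6),tile(t,180,140,38,48,6),tile(t,180,180,38,48,6)])
m=np.full((590,800,3),255,np.uint8);m[:300,:798]=a;m[300:588,:b.shape[1]]=b
cv2.imwrite("pics/m2.png",m)
print("btn",tri((183,217.5),(447,203)),tri((192.5,216),(455.2,202.5)))
print("crown",tri((352.5,206),(308,170)))
print("cap",tri((449,142),(197,211)),"post",tri((475,190),(197,152)))
for uv in((427,195),(452,194.5),(427,217),(452,216)):print(onz("top",uv,12))
for n,g in(("scene",s),("top",t)):
    for nm,(u,v,w,h) in {"pad":(335,195,40,22) if n=="scene" else (290,158,36,26)}.items():
        k=g[v:v+h,u:u+w].max(2)<45
        c=max(cv2.findContours(cv2.morphologyEx(k.astype('u1'),cv2.MORPH_OPEN,np.ones((3,3))),0,2)[0],key=cv2.contourArea)
        r=cv2.minAreaRect(c+[u,v]);print(n,nm,r)
```

```text
btn [ 535.8 -413.8  116.2] [ 538.9 -408.3  132.3]
crown [627.8  31.3 168. ]
cap [499.  347.8 200.8] post [671.2 352.9 204.1]
[ 572.  -370.8   12. ]
[ 574.6 -455.1   12. ]
[ 497.5 -369.7   12. ]
[ 501.8 -453.6   12. ]
scene pad ((352.0, 206.0), (10.0, 24.0), 90.0)Traceback (most recent call last):
  File "<stdin>", line 14, in <module>
ValueError: max() iterable argument is empty
```

View pics/m2.png

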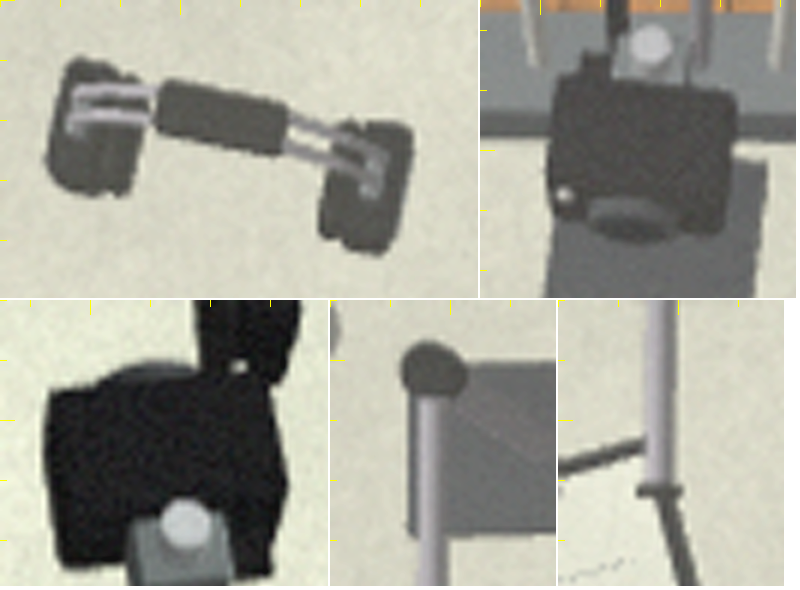

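The top crop shows the pad corners at top (296.5,163.5), (318,167), (317,176) and (296,172), so the pad is yawed about -11°. The lens ring centre is near top (315.7,112) and the camera's rear edge runs (303,88)–(332.5,90.5). The bar axis is at top u≈197, with its cap at v≈211.7 and the post at (197,152). Next I compute positions.

Run:
```python
from h import *
yaw=lambda a,b:np.degrees(np.arctan2(-(b-a)[0],(b-a)[1]))  # yaw of frame whose y runs a->b
print("btn",tri((183,217.5),(455.2,202.5)),tri((192.5,216),(447,203)))
b1,b2=[onz("top",u,130) for u in((455.2,202.5),(447,203))];print("btn130",b1,b2,yaw(b1,b2))
b1,b2=[onz("scene",u,130) for u in((183,217.5),(192.5,216))];print("btn130 scene",b1,b2,yaw(b1,b2))
# dock foot edges
for l,r in(((427,195),(452,194.5)),((427,217),(452,216.2))):print("dock yaw",yaw(onz("top",r,12),onz("top",l,12)))
print("crown",tri((352,206),(307,169.3)),onz("top",(307,169.3),178),onz("scene",(352,205.5),174))
for l,r,z in(((297,163.5),(318,167.3),184),((296,172),(317,176.2),160)):
    print("pad yaw",yaw(onz("top",r,z),onz("top",l,z)))
print("cups yaw",yaw(onz("top",(332.5,180),60),onz("top",(286,171.5),60)))
c=onz("top",(197,211.7),205);c2=onz("scene",(449,142),205);p=onz("top",(197.2,151.7),213);p2=onz("scene",(475,190),213)
print("bar",c,c2,p,p2,np.degrees(np.arctan2((p-c)[1],(p-c)[0])))
l,r=onz("top",(302.5,88.3),256),onz("top",(332.7,91),256);print("cam rear",l,r,yaw(r,l))
l,r=onz("scene",(379.7,242.5),256),onz("scene",(343.3,245),256);print("cam front",l,r,yaw(r,l))
print("lens",onz("top",(315.7,112.3),228),"ring edges",onz("top",(308,112),228),onz("top",(324,112.5),228),"scene ring top",onz("scene",(361,240),250))
print("radio",onz("top",(397,222),100),"aerial tip",tri((235.5,178),(408,224)))
```

```text
btn [ 537.8 -423.7  124.9] [ 536.4 -399.   121.7]
btn130 [ 537.2 -423.8  130. ] [ 535.4 -398.7  130. ] 4.135509528256523
btn130 scene [ 541.8 -420.6  130. ] [ 542.6 -394.7  130. ] -1.7865231863786608
dock yaw 1.7734697790835217
dock yaw 2.4857897845075994
crown [629.   32.  169.9] [627.2  29.6 178. ] [630.3  33.6 174. ]
pad yaw -9.796449453734542
pad yaw -10.823075186421987
cups yaw -9.860237754668981
bar [495.9 343.1 205. ] [502.2 349.  205. ] [669.5 347.1 213. ] [676.3 350.4 213. ] 1.3367211333448903
cam rear [844.6  42.4 256. ] [837.4 -42.7 256. ] -4.80421997496997
cam front [790.   53.9 256. ] [778.3 -29.8 256. ] -8.014219878618055
lens [784.7   4.9 228. ] ring edges [785.4  27.1 228. ] [784.3 -19.  228. ] scene ring top [771.6  14.6 250. ]
radio [ 476.5 -251.4  100. ] aerial tip [ 469.2 -265.4  171.2]
```

```bash
cat >> h.py <<'E'
from scipy.spatial.transform import Rotation as R
def to(p,a):
    "tool-frame rotation vector (deg) and shift (m) to TCP p, tool down, jaws along world angle a (or a+180)"
    s=env.state();T=R.from_euler("xyz",s["ee_rot"],degrees=True).as_matrix();best=None
    for k in(0,180):
        y=np.array([np.cos(np.radians(a+k)),np.sin(np.radians(a+k)),0]);x=np.array([0,0,-1.]);G=np.c_[x,y,np.cross(x,y)]
        r=R.from_matrix(T.T@G).as_rotvec(degrees=True);sh=T.T@(np.array(p)-s["ee_pos"])/1000
        print(k,"rot",r,"shift",np.round(sh,4))
    print("t",s["time_s"],"pos",s["ee_pos"],"rot",s["ee_rot"],"q",s["qpos"],"F",s["force"],"w",round(s["gripper_width"],1),"toolaxes\n",T)
E
python3 -c "
from h import *
to((629,32,250),-10.2)"
```

```text
0 rot [84.3  0.1  0.1] shift [-0.  -0.4  0.6]
180 rot [-95.7  -0.1   0.1] shift [-0.  -0.4  0.6]
t 0.1 pos [157.  552.7 213.2] rot [ -91.1   89.9 -106.9] q [73.  18.3 89.7 -0.  72.  -1.1] F [ 0.1 -0.  -0.4] w 91.4 toolaxes
 [[-0.   0.3  1. ]
 [-0.   1.  -0.3]
 [-1.  -0.  -0. ]]
```

```bash
sed -i 's/np.round(sh,4)/[round(v,4) for v in sh]/' h.py; python3 -c "
from h import *
to((629,32,250),-10.2)" | head -1
```

```text
0 rot [84.3  0.1  0.1] shift [np.float64(-0.0362), np.float64(-0.3719), np.float64(0.5963)]
```

```bash
python3 -m handwheel '0 0 0 -0.04 0 0 0.08; 42 0 0 -0.04 -0.19 0.3 0.08; 42 0 0 -0.04 -0.19 0.3 0.08; 42 0 0 -0.04 -0.19 0.3 0.08; 42 0 0 -0.04 -0.19 0.3 0.08; 42 0 0 -0.04 -0.19 0.3 0.08; 42 0 0 -0.04 -0.19 0.3 0.08; 42 0 0 -0.04 -0.19 0.3 0.08; 42 0 0 -0.04 -0.19 0.3 0.08; 84.3 0 0 -0.036 -0.372 0.596 0.08; 84.3 0 0 -0.036 -0.372 0.596 0.08; 84.3 0 0 -0.036 -0.372 0.596 0.08'; python3 -c "
from h import *
to((629,32,250),-10.2)"
```

```text
time_s: 1.1
ee_pos: [464.5, 210.6, 252.4]
ee_rot: [-105.5, 90.0, 174.8]
force: [0.1, 0.3, -0.4]
gripper_width: 80.4
0 rot [20.5 -0.   0. ] shift [np.float64(0.0023), np.float64(0.1299), np.float64(0.2051)]
180 rot [-159.5   -0.    -0. ] shift [np.float64(0.0023), np.float64(0.1299), np.float64(0.2051)]
t 1.1 pos [464.5 210.6 252.4] rot [-105.5   90.   174.8] q [23.1 11.1 94.   0.  74.9 12.8] F [ 0.1  0.3 -0.4] w 80.4 toolaxes
 [[-0.   1.   0.2]
 [ 0.   0.2 -1. ]
 [-1.  -0.  -0. ]]
```

```bash
python3 -m handwheel '20.5 0 0 0.002 0.13 0.205 0.07; 20.5 0 0 0.002 0.13 0.205 0.07; 20.5 0 0 0.002 0.13 0.205 0.07; 20.5 0 0 0.002 0.13 0.205 0.07; 20.5 0 0 0.002 0.13 0.205 0.07; 20.5 0 0 0.002 0.13 0.205 0.07; 20.5 0 0 0.002 0.13 0.205 0.07; 20.5 0 0 0.002 0.13 0.205 0.07; 20.5 0 0 0.002 0.13 0.205 0.07'
python3 - <<'E'
from h import *
to((629,32,163),-10.2)
s=env.grab_frame("scene")[:,:,::-1];t=env.grab_frame("top")[:,:,::-1]
m=np.hstack([tile(s,305,140,100,140,4),tile(t,260,70,96,140,4)]);cv2.imwrite("pics/m3.png",m)
E
```

```text
time_s: 1.85
ee_pos: [628.8, 35.3, 249.9]
ee_rot: [-97.2, 89.9, 162.9]
force: [-0.5, 0.4, -0.1]
gripper_width: 70.0
0 rot [ 0.3 -0.   0.1] shift [np.float64(0.0869), np.float64(0.001), np.float64(0.0032)]
180 rot [-179.7   -0.2   -0. ] shift [np.float64(0.0869), np.float64(0.001), np.float64(0.0032)]
t 1.85 pos [628.8  35.3 249.9] rot [-97.2  89.9 162.9] q [ 2.1 22.4 78.3  0.  79.4 12. ] F [-0.5  0.4 -0.1] w 70.0 toolaxes
 [[-0.   1.  -0.2]
 [ 0.  -0.2 -1. ]
 [-1.  -0.  -0. ]]
```

View pics/m3.png

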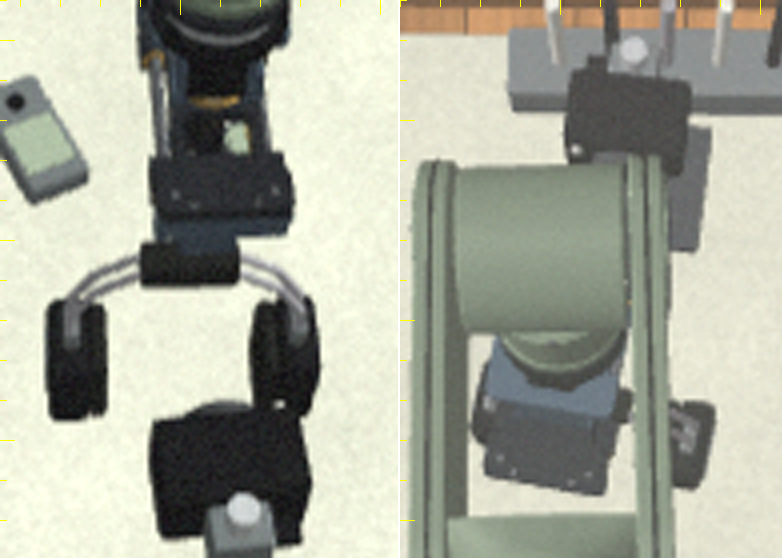

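The scene view shows the fingers above and just behind the pad at scene (352,206), with the TCP at (629,35,250) over the measured crown. In the top view the arm hides the ears. I descend next.

```bash
python3 -m handwheel '0 0 0 0.03 0.001 0.003 0.07; 0 0 0 0.05 0.001 0.003 0.07; 0 0 0 0.07 0.001 0.003 0.07; 0 0 0 0.08 0.001 0.003 0.07; 0 0 0 0.087 0.001 0.003 0.07; 0 0 0 0.087 0.001 0.003 0.07; 0 0 0 0.087 0.001 0.003 0.02; 0 0 0 0.087 0.001 0.003 0.02; 0 0 0 0.087 0.001 0.003 0.02; 0 0 0 0.087 0.001 0.003 0.02; 0 0 0 0.087 0.001 0.003 0.02; 0 0 0 0.087 0.001 0.003 0.02' 35; python3 -m handwheel '0 0 0 0 0 0 0.02; 0 0 0 0 0 0 0.02; 0 0 0 -0.02 0 0 0.02; 0 0 0 -0.02 0 0 0.02; 0 0 0 -0.02 0 0 0.02' 35
```

```text
time_s: 2.95
ee_pos: [630.0, 31.9, 164.0]
ee_rot: [109.5, 90.0, 9.7]
force: [-0.3, 0.7, 1.0]
gripper_width: 32.7
time_s: 3.37
ee_pos: [630.5, 31.9, 183.9]
ee_rot: [103.8, 89.9, 4.0]
force: [-0.4, -0.6, -2.8]
gripper_width: 26.0
```

```bash
python3 -c "
from h import *
to((430,180,240),1.2)
to((430,347,240),1.2)"
```

```text
0 rot [-11.   -0.   -0.1] shift [np.float64(-0.0564), np.float64(-0.2227), np.float64(-0.1117)]
180 rot [169.   -0.2   0. ] shift [np.float64(-0.0564), np.float64(-0.2227), np.float64(-0.1117)]
t 3.3667 pos [630.5  31.9 183.9] rot [103.8  89.9   4. ] q [ 1.8 24.4 84.6  0.  70.9 11.7] F [-0.4 -0.6 -2.8] w 26.0 toolaxes
 [[ 0.   1.  -0.2]
 [ 0.  -0.2 -1. ]
 [-1.   0.  -0. ]]
0 rot [-11.   -0.   -0.1] shift [np.float64(-0.0564), np.float64(-0.2513), np.float64(-0.2762)]
180 rot [169.   -0.2   0. ] shift [np.float64(-0.0564), np.float64(-0.2513), np.float64(-0.2762)]
t 3.3667 pos [630.5  31.9 183.9] rot [103.8  89.9   4. ] q [ 1.8 24.4 84.6  0.  70.9 11.7] F [-0.4 -0.6 -2.8] w 26.0 toolaxes
 [[ 0.   1.  -0.2]
 [ 0.  -0.2 -1. ]
 [-1.   0.  -0. ]]
```

```bash
python3 -m handwheel '0 0 0 -0.015 0 0 0.02; 0 0 0 -0.035 -0.005 0 0.02; -1 0 0 -0.056 -0.02 -0.01 0.02; -3 0 0 -0.056 -0.045 -0.022 0.02; -4 0 0 -0.056 -0.07 -0.035 0.02; -5 0 0 -0.056 -0.1 -0.05 0.02; -7 0 0 -0.056 -0.13 -0.065 0.02; -8 0 0 -0.056 -0.16 -0.08 0.02; -9 0 0 -0.056 -0.185 -0.095 0.02; -10 0 0 -0.056 -0.205 -0.105 0.02; -11 0 0 -0.056 -0.22 -0.112 0.02; -11 0 0 -0.056 -0.223 -0.12 0.02'; python3 -c "
from h import *
to((430,347,240),1.2)"
```

```text
time_s: 4.37
ee_pos: [427.6, 188.6, 238.7]
ee_rot: [-77.6, 89.8, -166.3]
force: [0.2, 0.3, -1.9]
gripper_width: 25.8
0 rot [0.1 0.  0.2] shift [np.float64(-0.0014), np.float64(0.0059), np.float64(-0.1583)]
180 rot [-179.9   -0.3    0.1] shift [np.float64(-0.0014), np.float64(0.0059), np.float64(-0.1583)]
t 4.3667 pos [427.6 188.6 238.7] rot [ -77.6   89.8 -166.3] q [ 22.4   7.7 100.2   0.   72.2  21.1] F [ 0.2  0.3 -1.9] w 25.8 toolaxes
 [[-0.  1.  0.]
 [-0.  0. -1.]
 [-1. -0.  0.]]
```

Sideways to in front of the bar's free end, then look before sliding on.

```bash
python3 -m handwheel '0 0 0 -0.001 0.001 -0.012 0.02; 0 0 0 -0.001 0.003 -0.03 0.02; 0 0 0 -0.001 0.004 -0.055 0.02; 0 0 0 -0.001 0.005 -0.08 0.02; 0 0 0 -0.001 0.006 -0.105 0.02; 0 0 0 -0.001 0.006 -0.128 0.02; 0 0 0 -0.001 0.006 -0.145 0.02; 0 0 0 -0.001 0.006 -0.155 0.02; 0 0 0 -0.001 0.006 -0.158 0.02; 0 0 0 -0.001 0.006 -0.158 0.02; 0 0 0 -0.001 0.006 -0.158 0.02'
python3 - <<'E'
from h import *
to((568,347,240),1.2)
s=env.grab_frame("scene")[:,:,::-1];t=env.grab_frame("top")[:,:,::-1]
m=np.hstack([tile(s,395,70,110,140,4),tile(t,160,130,85,140,4)]);cv2.imwrite("pics/m4.png",m)
E
```

```text
time_s: 5.28
ee_pos: [433.8, 345.7, 240.3]
ee_rot: [-16.7, 89.9, -105.6]
force: [0.2, -0.4, -3.1]
gripper_width: 25.8
0 rot [-0.1  0.1  0. ] shift [np.float64(0.0002), np.float64(0.1342), np.float64(0.0013)]
180 rot [179.9   0.   -0.1] shift [np.float64(0.0002), np.float64(0.1342), np.float64(0.0013)]
t 5.2833 pos [433.8 345.7 240.3] rot [ -16.7   89.9 -105.6] q [37.4 15.6 89.7 -0.  74.7 36.3] F [ 0.2 -0.4 -3.1] w 25.8 toolaxes
 [[-0.  1.  0.]
 [-0.  0. -1.]
 [-1. -0.  0.]]
```

View pics/m4.png

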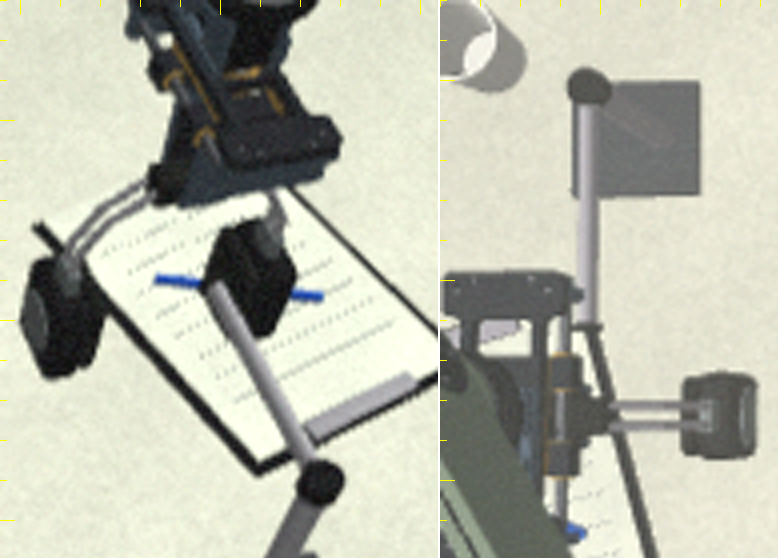

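The picture shows the ears held upright, with the band above and in front of the bar's cap at top (196.7,211.5). The cup is at scene (411,148). The bar will pass between the cups, so I slide on.

```bash
python3 -m handwheel '0 0 0 0 0.01 0 0.02; 0 0 0 0 0.025 0 0.02; 0 0 0 0 0.045 0 0.02; 0 0 0 0 0.065 0 0.02; 0 0 0 0 0.085 0.001 0.02; 0 0 0 0 0.105 0.001 0.02; 0 0 0 0 0.12 0.001 0.02; 0 0 0 0 0.13 0.001 0.02; 0 0 0 0 0.133 0.001 0.02; 0 0 0 0 0.133 0.001 0.02; 0 0 0 0 0.133 0.001 0.02'; python3 -m handwheel '0 0 0 0.006 0 0 0.02; 0 0 0 0.012 0 0 0.02; 0 0 0 0.016 0 0 0.02; 0 0 0 0.018 0 0 0.02; 0 0 0 0.018 0 0 0.02'; python3 -c "
from h import *
to((568,347,216),1.2)"
```

```text
time_s: 6.3
ee_pos: [566.0, 347.8, 240.5]
ee_rot: [-83.4, 89.9, -172.3]
force: [0.5, 0.1, -2.3]
gripper_width: 25.9
time_s: 6.72
ee_pos: [565.8, 347.9, 221.7]
ee_rot: [-60.8, 89.9, -149.7]
force: [-0.4, 0.5, -1.8]
gripper_width: 25.9
0 rot [-0.   0.   0.1] shift [np.float64(0.0057), np.float64(0.0022), np.float64(0.0009)]
180 rot [180.    0.1  -0.1] shift [np.float64(0.0057), np.float64(0.0022), np.float64(0.0009)]
t 6.7167 pos [565.8 347.9 221.7] rot [ -60.8   89.9 -149.7] q [30.6 26.3 75.9  0.  77.8 29.4] F [-0.4  0.5 -1.8] w 25.9 toolaxes
 [[-0.  1.  0.]
 [-0.  0. -1.]
 [-1. -0.  0.]]
```

```bash
for i in 1; do python3 -m handwheel '0 0 0 0.002 0 0 0.02; 0 0 0 0.004 0 0 0.02; 0 0 0 0.004 0 0 0.02'; python3 -m handwheel '0 0 0 0.001 0 0 0.02; 0 0 0 0.0015 0 0 0.02; 0 0 0 0.0015 0 0 0.02'; done
```

```text
time_s: 6.97
ee_pos: [566.3, 348.0, 218.3]
ee_rot: [-65.0, 90.0, -153.8]
force: [0.3, 0.3, -2.7]
gripper_width: 25.8
time_s: 7.22
ee_pos: [566.5, 348.0, 217.1]
ee_rot: [-173.3, 90.0, 97.8]
force: [-0.1, -0.1, -2.2]
gripper_width: 25.6
```

```bash
python3 -m handwheel '0 0 0 0.001 0 0 0.02; 0 0 0 0.001 0 0 0.02'
```

```text
time_s: 7.38
ee_pos: [566.5, 348.0, 216.0]
ee_rot: [-99.6, 90.0, 171.6]
force: [0.1, 0.3, -2.5]
gripper_width: 25.9
```

```bash
python3 -m handwheel '0 0 0 0.0015 0 0 0.02; 0 0 0 0.0015 0 0 0.02'
```

```text
time_s: 7.55
ee_pos: [566.6, 348.1, 215.5]
ee_rot: [122.9, 89.9, 34.1]
force: [-1.5, -1.0, 1.6]
gripper_width: 25.6
```

Contact: the vertical force went from -2.5 to +1.6 N. Releasing and rising.

```bash
python3 -m handwheel '0 0 0 0 0 0 0.05; 0 0 0 0 0 0 0.06; 0 0 0 0 0 0 0.06; 0 0 0 0 0 0 0.06; 0 0 0 0 0 0 0.06; 0 0 0 -0.01 0 0 0.06; 0 0 0 -0.03 0 0 0.06; 0 0 0 -0.06 0 0 0.06; 0 0 0 -0.1 0 0 0.06; 0 0 0 -0.1 0 0 0.06'
python3 - <<'E'
from h import *
to((480,0,330),92)
E
```

```text
time_s: 8.38
ee_pos: [568.9, 349.5, 324.2]
ee_rot: [120.0, 89.1, 31.2]
force: [0.3, 0.6, 1.7]
gripper_width: 60.0
0 rot [-90.8   0.3  -1. ] shift [np.float64(-0.0099), np.float64(-0.0958), np.float64(0.3476)]
180 rot [89.2 -1.  -0.3] shift [np.float64(-0.0099), np.float64(-0.0958), np.float64(0.3476)]
t 8.3833 pos [568.9 349.5 324.2] rot [120.   89.1  31.2] q [30.6 24.4 64.7  0.  89.9 29.4] F [0.3 0.6 1.7] w 60.0 toolaxes
 [[ 0.  1.  0.]
 [ 0.  0. -1.]
 [-1.  0. -0.]]
```

```bash
python3 -m handwheel '45 0 0 0 -0.03 0.37 0.075; 45 0 0 0 -0.03 0.37 0.075; 45 0 0 0 -0.03 0.37 0.075; 45 0 0 0 -0.03 0.37 0.075; 45 0 0 0 -0.03 0.37 0.075; 45 0 0 0 -0.03 0.37 0.075; 45 0 0 0 -0.03 0.37 0.075; 45 0 0 0 -0.03 0.37 0.075; 89 0 0 0 -0.03 0.76 0.075; 89 0 0 0 -0.03 0.76 0.075; 89 0 0 0 -0.03 0.76 0.075; 89 0 0 0 -0.03 0.76 0.075'
python3 - <<'E'
from h import *
to((538,-410,230),-88)
s=env.grab_frame("scene")[:,:,::-1];t=env.grab_frame("top")[:,:,::-1]
m=np.hstack([tile(s,420,110,110,140,4),tile(t,160,120,85,140,4)]);cv2.imwrite("pics/m5.png",m)
E
```

```text
time_s: 9.38
ee_pos: [548.2, -153.4, 315.7]
ee_rot: [153.3, 89.9, -9.5]
force: [0.9, -0.2, 0.1]
gripper_width: 74.8
0 rot [15.1 -0.1 -0. ] shift [np.float64(0.0857), np.float64(0.2421), np.float64(0.0855)]
180 rot [-164.9    0.1   -0.2] shift [np.float64(0.0857), np.float64(0.2421), np.float64(0.0855)]
t 9.3833 pos [ 548.2 -153.4  315.7] rot [153.3  89.9  -9.5] q [-16.8  15.2  79.6   0.   85.1  56.1] F [ 0.9 -0.2  0.1] w 74.8 toolaxes
 [[ 0.   0.3 -1. ]
 [-0.  -1.  -0.3]
 [-1.   0.  -0. ]]
```

View pics/m5.png

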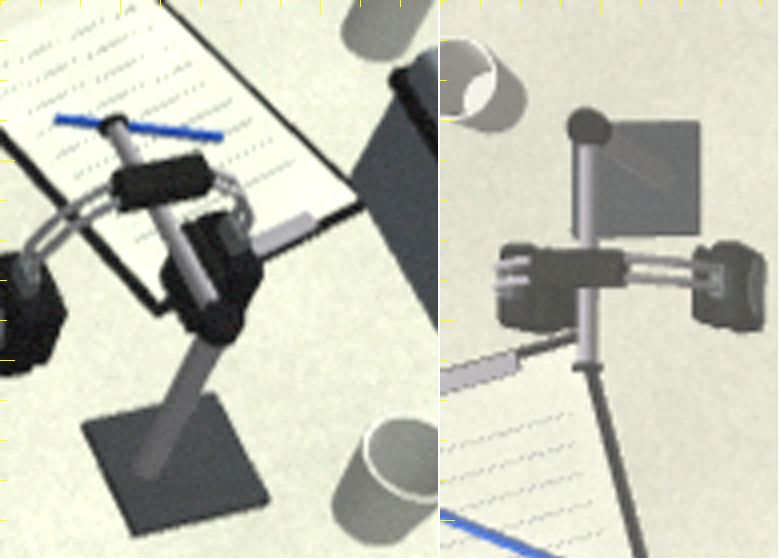

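The ears hang on the bar by the headband, with the pad over it at top (196.5,187) and one cup on each side. They are free of the gripper. On to the timer.

```bash
python3 -m handwheel '15 0 0 0.04 0.242 0.0855 0.08; 15 0 0 0.04 0.242 0.0855 0.08; 15 0 0 0.04 0.242 0.0855 0.08; 15 0 0 0.04 0.242 0.0855 0.08; 15 0 0 0.04 0.242 0.0855 0.08; 15 0 0 0.04 0.242 0.0855 0.08; 15 0 0 0.05 0.242 0.0855 0.08; 15 0 0 0.0857 0.242 0.0855 0.08; 15 0 0 0.0857 0.242 0.0855 0.08; 15 0 0 0.0857 0.242 0.0855 0.08; 15 0 0 0.0857 0.242 0.0855 0.08'
python3 - <<'E'
from h import *
to((538,-410,77),-88)
s=env.grab_frame("scene")[:,:,::-1];t=env.grab_frame("top")[:,:,::-1]
m=np.hstack([tile(s,150,120,100,140,4),tile(t,370,150,98,140,4)]);cv2.imwrite("pics/m6.png",m)
E
```

```text
time_s: 10.4
ee_pos: [540.7, -407.0, 230.6]
ee_rot: [153.3, 89.9, -24.1]
force: [-0.2, -0.3, 0.5]
gripper_width: 79.9
0 rot [ 0.6 -0.1 -0.1] shift [np.float64(0.1536), np.float64(0.0027), np.float64(0.0031)]
180 rot [-179.4    0.1   -0.2] shift [np.float64(0.1536), np.float64(0.0027), np.float64(0.0031)]
t 10.4 pos [ 540.7 -407.   230.6] rot [153.3  89.9 -24.1] q [-38.   27.2  73.2   0.   79.4  49.4] F [-0.2 -0.3  0.5] w 79.9 toolaxes
 [[ 0.  0. -1.]
 [-0. -1. -0.]
 [-1.  0. -0.]]
```

View pics/m6.png

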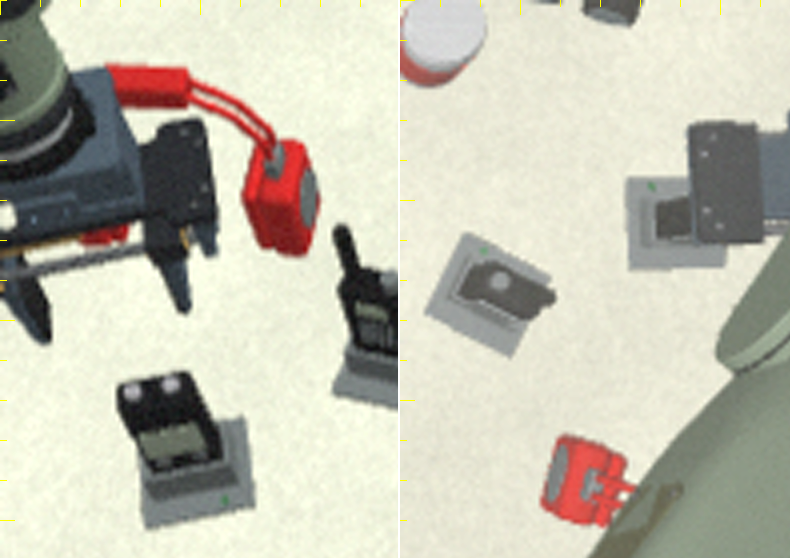

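The fingertips are at scene (161,205) and (196,197.5), above the timer, whose buttons are at scene (183,218) and (192.5,216). The radio is clear to the right. I check the scene camera's bias against the known TCP.

```bash
python3 -c "
from h import *
print(proj('scene',(540.7,-407,230.6)),proj('scene',(540.7,-361,230.6)),proj('scene',(540.7,-453,230.6)))
print(onz('scene',(178.8,201.2),230.6))"
```

```text
[177.5 196.3] [195.6 193.1] [159.3 199.6]
[ 556.4 -404.3  230.6]
```

The scene camera reads about +3 mm in y, so the timer is at y ≈ -410.5, which agrees with the top view. Descending.

```bash
python3 -m handwheel '0.5 0 0 0.03 0.003 0.003 0.08; 0.5 0 0 0.06 0.003 0.003 0.08; 0.5 0 0 0.085 0.003 0.003 0.08; 0.5 0 0 0.105 0.003 0.003 0.08; 0.5 0 0 0.12 0.003 0.003 0.08; 0.5 0 0 0.135 0.003 0.003 0.08; 0.5 0 0 0.147 0.003 0.003 0.08; 0.5 0 0 0.153 0.003 0.003 0.08; 0.5 0 0 0.153 0.003 0.003 0.08; 0.5 0 0 0.153 0.003 0.003 0.08'; python3 -m handwheel '0 0 0 0 0 0 0.045; 0 0 0 0 0 0 0.045; 0 0 0 0 0 0 0.045; 0 0 0 0 0 0 0.045; 0 0 0 0 0 0 0.045; 0 0 0 0 0 0 0.045; 0 0 0 0 0 0 0.045; 0 0 0 0 0 0 0.045; 0 0 0 0 0 0 0.045' 6
```

```text
time_s: 11.33
ee_pos: [537.4, -411.1, 76.8]
ee_rot: [144.0, 89.9, -33.9]
force: [0.1, -0.0, -0.5]
gripper_width: 80.0
time_s: 12.08
ee_pos: [537.0, -411.0, 76.3]
ee_rot: [149.7, 90.0, -28.3]
force: [0.2, 0.2, 4.1]
gripper_width: 51.8
```

```bash
python3 -m handwheel '0 0 0 0 0 0 0.045; 0 0 0 0 0 0 0.045; 0 0 0 0 0 0 0.045; 0 0 0 -0.005 0 0 0.045; 0 0 0 -0.012 0 0 0.045; 0 0 0 -0.02 0 0 0.045; 0 0 0 -0.03 0 0 0.045; 0 0 0 -0.04 0 0 0.045; 0 0 0 -0.05 0 0 0.045; 0 0 0 -0.05 0 0 0.045' 30; python3 -m handwheel '0 0 0 -0.02 0 0 0.045; 0 0 0 -0.045 0 0 0.045; 0 0 0 -0.075 0 0 0.045; 0 0 0 -0.105 0 0 0.045; 0 0 0 -0.13 0 0 0.045; 0 0 0 -0.145 0 0 0.045; 0 0 0 -0.15 0 0 0.045; 0 0 0 -0.15 0 0 0.045'
python3 - <<'E'
from h import *
s=env.grab_frame("scene")[:,:,::-1];t=env.grab_frame("top")[:,:,::-1]
st=env.state();print(st["ee_pos"],st["force"])
a=np.hstack([tile(s,150,110,110,140,4)[:300],tile(s,335,225,60,50,6)]);b=np.hstack([tile(t,290,75,60,50,6),tile(s,425,105,100,75,4)])
m=np.full((600,800,3),255,np.uint8);m[:300,:800]=a[:,:800];m[300:,:b.shape[1]]=b;cv2.imwrite("pics/m7.png",m)
E
```

```text
time_s: 12.92
ee_pos: [538.1, -412.0, 129.1]
ee_rot: [140.7, 89.7, -37.3]
force: [0.2, 0.3, -2.0]
gripper_width: 52.0
time_s: 13.58
ee_pos: [537.1, -411.3, 277.3]
ee_rot: [140.9, 89.8, -37.1]
force: [-0.2, -0.2, -2.2]
gripper_width: 51.9
[ 536.3 -410.6  274.3] [-0.1 -0.4 -2.2]
```

View pics/m7.png

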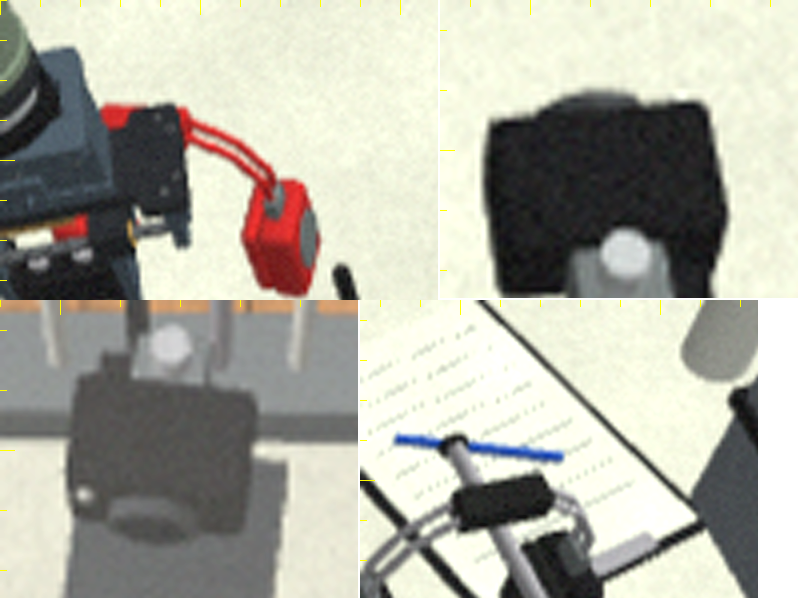

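The timer is out of its dock: opening 52 mm, load -2.2 N, red look-alike and radio untouched. The ears still hang. The camera's outline corners are at scene (343,245), (379,242), (382.8,260) and (342.5,257), and at top (302.5,88), (332.8,90.5), (301.7,111) and (331,114). I compute the lens height and pose from these.

Run:
```python
from h import *
yaw=lambda a,b:np.degrees(np.arctan2(-(b-a)[0],(b-a)[1]))
L=tri((382.8,260.3),(302.5,87.8));Rr=tri((342.5,256.7),(332.8,90.5));print("rear top",L,Rr,yaw(Rr,L),np.linalg.norm(L-Rr))
print("knob",tri((366,267.3),(318.3,82.2)))
for z in(230,243,256):
    a,b=onz("scene",(379.2,242),z),onz("scene",(343.3,245),z);print(z,"front top scene",a,b,yaw(b,a),np.linalg.norm(a-b))
    a,b=onz("top",(302.5,87.8),z),onz("top",(332.8,90.5),z);print("  rear top",a,b,yaw(b,a),np.linalg.norm(a-b))
    a,b=onz("top",(301.7,111.2),z-58),onz("top",(331.2,114.2),z-58);print("  front bottom",a,b,yaw(b,a),np.linalg.norm(a-b))
    print("  lens",onz("top",(315.6,111.8),z-29),onz("top",(315.6,113.3),z-29))
    print("  ring top scene",onz("scene",(334.8+155/6.,240.2),z-29+21))
s=env.state()
to((622,12,229),-96)
```

```text
rear top [840.5  43.  270.8] [823.8 -43.1 294.1] -11.021572594399116 90.7046842793057
knob [852.8  -0.4 281.2]
230 front top scene [776.4  59.6 230. ] [765.8 -25.8 230. ] -7.076525189320678 85.96914006756602
  rear top [856.4  43.9 230. ] [849.  -43.7 230. ] -4.788342548773251 87.92336462310664
  front bottom [806.2  48.6 172. ] [797.6 -40.9 172. ] -5.45485404552186 89.8704920645107
  lens [795.1   5.8 201. ] [790.5   5.7 201. ]
  ring top scene [758.4  19.3 222. ]
243 front top scene [782.5  56.3 243. ] [772.  -27.8 243. ] -7.076525189320764 84.75302470852746
  rear top [851.2  43.2 243. ] [844.  -43.3 243. ] -4.788342548773339 86.84273338072383
  front bottom [801.9  47.8 185. ] [793.4 -40.6 185. ] -5.4548540455218735 88.82334951370807
  lens [790.8   5.5 214. ] [786.3   5.5 214. ]
  ring top scene [764.7  16.7 235. ]
256 front top scene [788.6  53.1 256. ] [778.3 -29.8 256. ] -7.076525189320702 83.53690934948882
  rear top [846.   42.5 256. ] [838.9 -43.  256. ] -4.788342548773354 85.76210213834099
  front bottom [797.5  47.  198. ] [789.2 -40.3 198. ] -5.454854045521813 87.77620696290542
  lens [786.5   5.3 227. ] [782.1   5.2 227. ]
  ring top scene [771.  14. 248.]
0 rot [8.  0.1 0.1] shift [np.float64(0.0459), np.float64(-0.4192), np.float64(-0.1005)]
180 rot [-172.    -0.1    0.2] shift [np.float64(0.0459), np.float64(-0.4192), np.float64(-0.1005)]
t 13.6833 pos [ 536.3 -410.6  274.3] rot [-41.8  89.9 140.2] q [-38.4  26.4  68.5   0.   85.3  49.6] F [-0.1 -0.4 -2.2] w 52.1 toolaxes
 [[-0.  0. -1.]
 [ 0. -1. -0.]
 [-1. -0.  0.]]
```

The widths and the front edges suggest the camera head sits higher than I assumed, with its top at about 270–276 and the lens at about 243–247. I re-extract the corners from contours once to settle this.

Run:
```python
from h import *
out={}
for n,(u,v,w,h),th in(("scene",(336,234,56,46),62),("top",(296,78,42,42),72)):
    f=np.mean([env.grab_frame(n).astype(float) for _ in range(3)],0).astype('u1')
    g=cv2.cvtColor(f,cv2.COLOR_RGB2GRAY)[v:v+h,u:u+w];s=8
    G=cv2.resize(g,None,fx=s,fy=s,interpolation=cv2.INTER_CUBIC)
    k=cv2.morphologyEx((G<th).astype('u1'),cv2.MORPH_OPEN,np.ones((25,25)))
    c=max(cv2.findContours(k,0,2)[0],key=cv2.contourArea);hu=cv2.convexHull(c)
    ap=cv2.approxPolyDP(hu,7,True)[:,0]
    print(n,"p5/50",np.percentile(g,[2,20,50]),cv2.contourArea(c)/64,"\n",(ap+.5)/s-.5+[u,v])
    o=cv2.cvtColor(cv2.convertScaleAbs(G,alpha=2),cv2.COLOR_GRAY2BGR);cv2.drawContours(o,[c],-1,(0,255,0),1);cv2.polylines(o,[ap],True,(0,0,255),1)
    out[n]=o
a,b=out.values();m=np.zeros((max(a.shape[0],b.shape[0]),a.shape[1]+b.shape[1],3),'u1');m[:a.shape[0],:a.shape[1]]=a;m[:b.shape[0],a.shape[1]:]=b
cv2.imwrite("pics/m8.png",m);print(m.shape)
```

```text
scene p5/50 [ 6. 12. 83.] 1072.34375 
 [[343.1 245.1]
 [358.3 240.4]
 [377.7 241.7]
 [379.2 243.4]
 [382.2 258.7]
 [379.4 275.3]
 [345.3 273.9]
 [341.9 256.8]]
top p5/50 [43. 45. 64.] 1072.984375 
 [[295.6  93.3]
 [306.6  83.3]
 [311.3  83.3]
 [331.2  89.8]
 [337.4  93.7]
 [334.9 119.4]
 [301.6 119.4]]
(368, 784, 3)
```

View pics/m8.png

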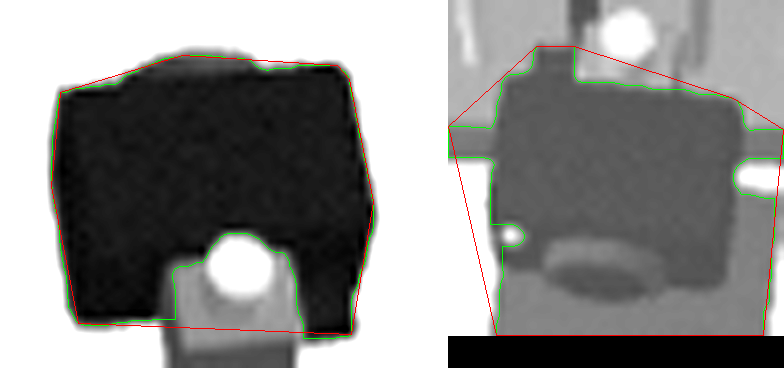

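The contours give clean corners. In the scene, the rear top corners are (341.9,256.8) and (382.2,258.7), and the rear bottom corners are (345.3,273.9) and (379.9,275.8). In the top view, the lens's dark front disc is centred at (315.75,113).

Run:
```python
from h import *
yaw=lambda a,b:np.degrees(np.arctan2(-(b-a)[0],(b-a)[1]))
RL,RR=(382.2,258.7),(342,256.8)
for nm,t,b in(("+y",RL,(379.9,275.8)),("-y",RR,(345.3,273.9))):
    Z=np.arange(235,300);e=[np.linalg.norm((onz("scene",t,z)-onz("scene",b,z-58))[:2]) for z in Z];print(nm,"z top from vertical edge",Z[np.argmin(e)],min(e))
for nm,s,t in(("+y",RL,(302.5,87.6)),("-y",RR,(332.75,90.7))):
    p=tri(s,t);print(nm,"tri rear top",p,"resid px",proj("scene",p)-s,proj("top",p)-t)
for z in(256,266,276):
    print(z,"lens front",onz("top",(315.75,113),z-29),"front-bottom y",onz("top",(316.3,112.9),z-58),"front-top scene",(onz("scene",(343.1,245.1),z)+onz("scene",(379.2,242.6),z))/2, "rear scene",(onz("scene",RL,z)+onz("scene",RR,z))/2,yaw(onz("scene",RR,z),onz("scene",RL,z)),"rear top",(onz("top",(302.5,87.6),z)+onz("top",(332.75,90.7),z))/2)
```

```text
+y z top from vertical edge 299 15.013153619739354
-y z top from vertical edge 299 17.477109870702805
+y tri rear top [838.8  42.1 276.1] resid px [-0.4  0. ] [-0.3 -0.1]
-y tri rear top [823.4 -43.5 293.2] resid px [ 0.8 -0. ] [0.6 0.1]
256 lens front [782.9   4.8 227. ] front-bottom y [792.8   3.7 198. ] front-top scene [784.2  11.2 256. ] rear scene [818.5   4.  256. ] -15.31482299288493 rear top [842.5  -0.2 256. ]
266 lens front [779.7   4.6 237. ] front-bottom y [789.5   3.6 208. ] front-top scene [789.    9.2 266. ] rear scene [822.9   2.1 266. ] -15.314822992884974 rear top [838.5  -0.4 266. ]
276 lens front [776.4   4.4 247. ] front-bottom y [786.2   3.4 218. ] front-top scene [793.7   7.2 276. ] rear scene [827.2   0.1 276. ] -15.314822992884887 rear top [834.6  -0.5 276. ]
```

```bash
python3 -c "
from h import *
to((617,22,274),-95.7)"
```

```text
0 rot [7.7 0.1 0.1] shift [np.float64(0.0012), np.float64(-0.4297), np.float64(-0.0955)]
180 rot [-172.3   -0.1    0.1] shift [np.float64(0.0012), np.float64(-0.4297), np.float64(-0.0955)]
t 13.9833 pos [ 536.6 -410.8  274.8] rot [-43.1  89.9 138.9] q [-38.4  26.4  68.4   0.   85.3  49.6] F [-0.4  0.4 -2.1] w 51.7 toolaxes
 [[-0.  0. -1.]
 [ 0. -1. -0.]
 [-1. -0.  0.]]
```

```bash
python3 -m handwheel '0 0 0 0 -0.01 -0.002 0.045; 0.5 0 0 0 -0.03 -0.007 0.045; 1 0 0 0 -0.055 -0.012 0.045; 1.5 0 0 0 -0.085 -0.019 0.045; 2 0 0 0 -0.115 -0.026 0.045; 3 0 0 0 -0.145 -0.032 0.045; 3 0 0 0 -0.175 -0.039 0.045; 4 0 0 0 -0.205 -0.046 0.045; 4 0 0 0 -0.235 -0.052 0.045; 5 0 0 0 -0.265 -0.059 0.045; 5 0 0 0 -0.295 -0.066 0.045; 6 0 0 0 -0.315 -0.07 0.045'; python3 -c "
from h import *
to((617,22,248),-95.7)"
```

```text
time_s: 14.98
ee_pos: [595.8, -90.0, 276.0]
ee_rot: [-96.1, 89.9, 80.0]
force: [0.2, -0.2, -1.3]
gripper_width: 51.8
0 rot [ 1.8 -0.   0.1] shift [np.float64(0.0282), np.float64(-0.1132), np.float64(-0.0136)]
180 rot [-178.2   -0.2   -0. ] shift [np.float64(0.0282), np.float64(-0.1132), np.float64(-0.0136)]
t 14.9833 pos [595.8 -90.  276. ] rot [-96.1  89.9  80. ] q [-9.7 19.1 79.5  0.1 81.3 84.1] F [ 0.2 -0.2 -1.3] w 51.8 toolaxes
 [[ 0.  -0.1 -1. ]
 [ 0.  -1.   0.1]
 [-1.  -0.  -0. ]]
```

```bash
python3 -m handwheel '0 0 0 0 -0.02 -0.002 0.045; 0.5 0 0 0.003 -0.04 -0.005 0.045; 1 0 0 0.008 -0.06 -0.007 0.045; 1.5 0 0 0.014 -0.08 -0.009 0.045; 1.7 0 0 0.02 -0.095 -0.011 0.045; 1.7 0 0 0.024 -0.105 -0.013 0.045; 1.7 0 0 0.027 -0.111 -0.014 0.045; 1.7 0 0 0.028 -0.113 -0.014 0.045; 1.7 0 0 0.028 -0.113 -0.014 0.045; 1.7 0 0 0.028 -0.113 -0.014 0.045'
python3 - <<'E'
from h import *
to((617,22,248),-95.7)
s=env.grab_frame("scene")[:,:,::-1];t=env.grab_frame("top")[:,:,::-1]
m=np.hstack([tile(s,310,140,80,145,4),tile(t,275,70,80,145,4)]);cv2.imwrite("pics/m9.png",m)
E
```

```text
time_s: 15.82
ee_pos: [617.6, 17.4, 248.2]
ee_rot: [137.2, 90.0, -48.5]
force: [0.2, -0.1, -1.9]
gripper_width: 52.0
0 rot [-0. -0. -0.] shift [np.float64(0.0002), np.float64(-0.0045), np.float64(0.001)]
180 rot [180.  -0.   0.] shift [np.float64(0.0002), np.float64(-0.0045), np.float64(0.001)]
t 15.8167 pos [617.6  17.4 248.2] rot [137.2  90.  -48.5] q [ 0.6 21.2 80.3 -0.  78.4 96.3] F [ 0.2 -0.1 -1.9] w 52.0 toolaxes
 [[ 0.  -0.1 -1. ]
 [-0.  -1.   0.1]
 [-1.   0.  -0. ]]
```

View pics/m9.png

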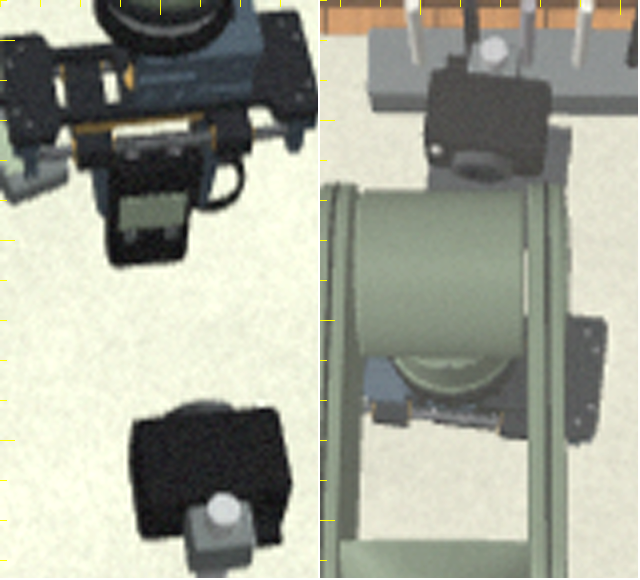

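The scene view shows the timer upright, display towards the camera at scene (348.2,192.7), bottom edge (337.5,205.5)–(356.7,204.5). The camera body is below it in the picture, with the lens ring at (360.5,240). I use the known timer position to measure the scene view's local bias.

Run:
```python
from h import *
yaw=lambda a,b:np.degrees(np.arctan2(-(b-a)[0],(b-a)[1]))
print("display exp [631.5 16 247.7] seen",onz("scene",(348.2,192.7),247.7), proj("scene",(631.5,16,247.7)))
a,b=onz("scene",(337.5,205.5),179.7),onz("scene",(356.7,204.5),179.7);print("bottom edge exp [631.5 16 179.7]",(a+b)/2,yaw(a,b),np.linalg.norm(a-b))
a,b=onz("scene",(339.9,197.7),240),onz("scene",(356.3,196),240);print("disp lower edge yaw",yaw(a,b))
```

```text
display exp [631.5 16 247.7] seen [635.1  18.4 247.7] [346.9 191.7]
bottom edge exp [631.5 16 179.7] [629.3  20.1 179.7] -8.948793352538514 51.06549595846307
disp lower edge yaw -5.447137250437753
```

The x and y matches agree, giving a head top at about 272, the lens at about (781, 5.6, 243) and yaw about -5.6°. That leaves a small correction, then settle and check.

```bash
python3 -m handwheel '0 0 0 0 -0.002 0 0.045; 0 0 0 -0.001 -0.004 0 0.045; 0 0 0 -0.001 -0.0045 0 0.045; 0 0 0 -0.001 -0.0045 0 0.045; 0 0 0 -0.001 -0.0045 0 0.045; 0 0 0 -0.001 -0.0045 0 0.045; 0 0 0 -0.001 -0.0045 0 0.045; 0 0 0 -0.001 -0.0045 0 0.045; 0 0 0 -0.001 -0.0045 0 0.045; 0 0 0 -0.001 -0.0045 0 0.045; 0 0 0 -0.001 -0.0045 0 0.045; 0 0 0 -0.001 -0.0045 0 0.045'
python3 - <<'E'
from h import *
to((617.8,22,249.5),-95.7);print(env.state()["qvel"])
cv2.imwrite("pics/m10.png",cv2.resize(env.grab_frame("scene")[:,:,::-1],(800,500)))
E
```

```text
time_s: 16.92
ee_pos: [618.0, 22.5, 248.9]
ee_rot: [-96.9, 90.0, 77.5]
force: [0.5, -0.3, -1.3]
gripper_width: 52.0
0 rot [ 0. -0.  0.] shift [np.float64(-0.0006), np.float64(0.0005), np.float64(0.0002)]
180 rot [-180.   -0.   -0.] shift [np.float64(-0.0006), np.float64(0.0005), np.float64(0.0002)]
t 16.9167 pos [618.   22.5 248.9] rot [-96.9  90.   77.5] q [ 1.  21.3 80.2  0.  78.6 96.7] F [ 0.5 -0.3 -1.3] w 52.0 toolaxes
 [[ 0.  -0.1 -1. ]
 [ 0.  -1.   0.1]
 [-1.  -0.  -0. ]]
[ 0.1  0.   0.   0.  -0.1 -0.1]
```

View pics/m10.png

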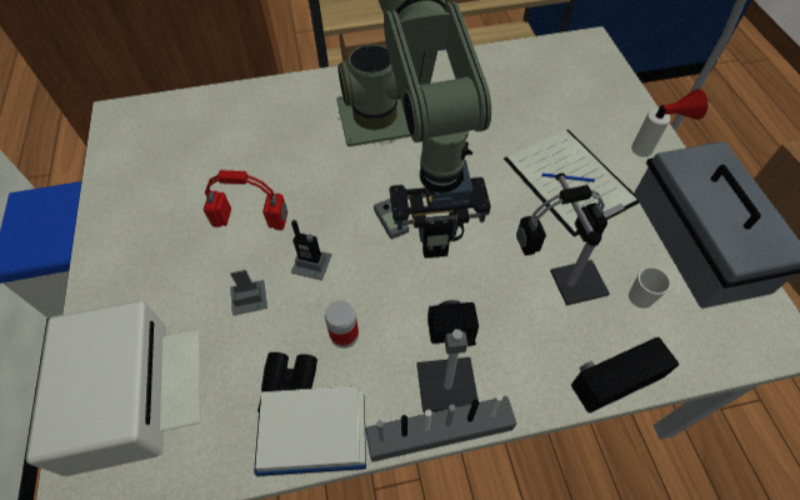

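The full view shows the ears hanging on the bar at (575,195) and the timer's dock empty at (246,292). The radio at (308,245), the red ears and the bystanders are all in place. The timer is held steady in front of the camera at (437,240). Handing in.

```bash
python3 -c "
from workcell import env
print(env.job_done())
s=env.state();print(s['time_s'],s['ee_pos'],s['gripper_width'])"
```

```text
the job is handed in; nothing more can be done
None
the job is handed in; nothing more can be done
```

The black ear defenders hang by their headband over the rail's bar, released. The race timer is out of its dock and held in front of the record camera. I handed the job in at about 17 s of the 64 s allowed.

**Last checks:** The final picture shows the ears on the bar, the timer's dock empty, and the radio, red ears and bystanders where they were. The timer is gripped at 52 mm and the arm is still.

**Timer position:** By my estimate, the display is about 15 cm from the lens and centred on it sideways, within about 0.5° of square by the arm's reading. The timer's centre is about 5 mm below lens height and the middle of the display about 5 mm above it. I split that difference because "level" could mean either.

**Disagreements:**
- **Lens height:** My first assumption of 228 mm did not fit the camera's outline. Matching the front edges in both views gave about 243 mm, and I used that. It assumes the lens sits at mid-height of the body and is good to roughly 6 mm.
- **Rear corners of the camera:** Measurements from these did not agree with each other, so I left them out.
- **Between the two views:** Positions differed by 3–7 mm, and I corrected for that using the arm's known pose.
- **Lens direction:** Readings ranged from about -5° to -7°. I used -5.7°.

I viewed 11 pictures, one over the budget of 10.

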